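# Unscrew the filter cap and catch it

### The arm

A 6-joint arm with a two-finger parallel gripper is mounted at the origin on a cart in front of the work surface, level with it; the furniture and walls round the work are solid. World frame = base frame: x ahead of the robot, y to its left, z up, the work surface at z = 0. Lengths are in m, angles in rad, forces in N, time in s.
With the tool pointing down it reaches from about 0.25 to 0.725 m from the base axis. Payload 4 kg.
Tool frame: the origin (TCP) lies midway between the tips of the shut fingers; the grasp point (between the pads) lies 19 mm behind it; z points along the fingers, y is the line along which they close (so a half turn about z gives the same grasp; the last joint's range is limited). The gripper opens to 85 mm and grips with 20 to 120 N. Pads are 22 mm wide; open, the fingers measure 114 mm over their backs; the gripper's body (76 mm by 85 mm) begins 54 mm behind the grasp point. The pads swing forward as they close: fully open they stand 13 mm farther back than shut.
Start: joints at [-1.337, 0.241, 0.005, 1.335, 0, 1.571], TCP at [0.116, -0.486, 0.231] pointing down, gripper open.
Joint ranges: [-2.72, 2.72], [-1.05, 1.87], [-1.09, 1.28], [-1.99, 2.15], [-1.42, 1.44], [-3.14, 3.14]. Speed limits (rad/s): [2.79, 2.79, 3.14, 3.14, 3.14, 3.14].

### API

Orientations are given as a unit quaternion [x, y, z, w].
In Python, from workcell import bot gives the robot as it stands. The module is installed in compiled form; this text tells all that it offers.
- The arm moves only by the tool drive_tool, never from a script. Its arguments are lists of equal length, an entry for each row: "slide": the shift along the tool's x, y, z scaled (see below), a list of three; "rotation": the turn, a rotation vector about the tool's x, y, z scaled (see below), a list of three. A call has exactly 8 rows; each row is the pose to reach, as a shift and turn from the pose commanded when the call began, along the tool's axes at that moment; what a row does not reach only later rows make up. The controller multiplies each number of a shift by 250 mm and each number of a turn by 0.5 rad. A row lasts 1/8 s, in which the tool goes at most 62.5 mm and 10.7 degrees, less where a joint would pass 70% of its speed; a pose out of reach is approached as far as the arm can. A call with a number of a shift or a turn outside -1 to 1 is refused whole. A call with a gripper value outside its range is refused whole. "gripper" is the opening, from 0 (shut) to 1 (fully open), set as the call begins (left out, the last holds). The fingers move at their own pace and stop on an object; the grip force is fixed at half the most. Time passes only in rows, so rows that repeat a pose let the fingers close, or fill a call up. It gives the time, the measured TCP pose, the force, the opening and the grip force at its end, in the units of the state.
- bot.get_obs(): the state, without advancing time (a new reading comes with each control period).
- bot.camera(name): name is "scene" or "side" or "wrist"; returns a dict with "image" (480x640x3 uint8, red, green, blue), "z_map" (480x640 float32, m along the optical axis (not along the pixel's ray), 0 where there is no reading), "camera_matrix" (3x3 intrinsics, pixels), "xyz" and "orientation" of the camera in the world. Camera axes: x right, y up, looking along -z (the intrinsics and any distortion apply to the point x, -y, -z); pixel columns grow to the right and rows downward; lengths in m; the calibration is good to about 2 mm. The wrist camera is an equidistant fisheye: a pixel r from the principal point sees the ray r / f radians off the axis. A picture is of the moment at which its call begins.
- bot.job_done(): hands the job in; it is judged then, once.
The state is a dict: "clock": time; "joint_pos": joint angles; "joint_vel": joint speeds; "tau": joint torques, N m; "eef_pos": TCP position; "tool_rot": TCP orientation; "ft_force": force on the tool from outside, world axes, zero at the start; "ft_torque": the same for the moment, N m; "grip_width": finger opening in m; "grasp_force": force on a finger pad.
Only numpy, scipy, OpenCV 4.12 (cv2) and the standard library are available. Lean on these libraries where they do the work, as an engineer would, in place of code of your own. Each camera call takes 0.05 s, during which the arm holds its last target. There are 200 camera calls.

### The job

Unscrew the round knurled cap from the filter housing, anticlockwise and in several turns of the wrist, letting it rise only as its thread takes hold, without forcing it upwards, down or sideways (feel for the load and ease it), and keep hold of it as it comes free, because a spring under it lifts it off. Then set it down gently, standing mouth down in the flat parts tray, and let go. Leave the crucible and the wrench where they are.

Things in the scene. Friction and masses are not known exactly. Their poses are not given: they have to be found in the camera images.
- housing: Filter housing fixed to the bench: grey foot plate 92 x 80 x 10 mm, round aluminium body 62 mm in diameter with its top (shoulder) 55 mm above the bench, two short side unions along its y (100 mm over their ends, 30 mm up), and a threaded steel neck under the cap. Origin on the axis at bench level, z up.
- neck_top (a point): Top centre of the upright neck, 95.5 mm above the bench; 28 mm in diameter, 33 mm over its right-hand thread, 21 mm rise per anticlockwise turn (from above). The neck is a loose insert: it turns along with the cap, without rise, by an unknown 0.1 to 1.6 rad, mostly early on, until its stop holds. The cap is free after about 1.3 turns in all. Play: 1.5 mm axial, 1 mm sideways.
- cap: Aluminium screw cap, a round knurled cup 50 mm in diameter, 47 mm high, closed on top, about 120 g; starts on the thread, its rim 1 to 8 mm above the shoulder. Friction holds it when let go half-way. A grip off its axis or at the wrong height loads the thread: over 25 N in all harms it; side load grows 10 to 20 N per mm. Origin on its axis at the open rim, z up through the closed top.
- plunger (a joint): Spring plunger in the neck, hidden under the cap at first, pushing the cap up. Value in m: how far it is out, following the cap as it rises; ends at 0.034. Pushes about 6 N at 0 and 3 N where the cap comes free (rim 28 mm above where it stands when screwed right down). A grip that lags the thread bears this push; one that runs ahead pulls against the thread.
- cap_top (a point): Centre of the cap's flat top, 47 mm above its rim.
- parts_tray: Flat open steel parts tray fixed to the bench, 150 x 170 mm (its x, y), walls 3 mm thick and 14 mm high, floor 3 mm thick. Origin at the centre of its underside.
- crucible: Small white conical crucible, 50 mm across the rim, 42 mm high, standing on the bench; not to be disturbed. Origin at the centre of its underside.
- open_wrench_2: Flat open-ended steel wrench, 168 x 34 x 8 mm, lying on the bench; not to be disturbed. Origin at its centre underneath.
Mind the look-alikes: they are no part of the job. What is shaped like the cap but green, turquoise or yellow is not meant.

How it is judged:
On the way, in this order (a step that is already met when the one before it is completed fails the run):
1. the cap is unscrewed most of the way, still on its thread (z of cap in the frame of housing between 0.073 and 0.086 m), for 0.05 s.
2. the cap is free and held in the fingers, clear above the neck (height (world z) of cap above 0.1 m and contact force between the fingers and cap above 0.5 N), for 0.2 s.
At the end, for the whole second after the job is handed in: The cap stands mouth down (within 0.1 rad) flat on the floor of the parts tray (rim less than 7 mm above the bench, centre within 60 mm and 70 mm of the tray's centre along its x and y), at rest and released (x of cap in the frame of parts_tray between -0.06 and 0.06 m and y of cap in the frame of parts_tray between -0.07 and 0.07 m and height (world z) of cap below 0.007 m and angle between cap's own z axis and vertical below 0.1 rad and linear speed of cap below 0.02 m/s and contact force between the fingers and cap below 0.1 N); the robot touches nothing.
It fails at once if the thread is forced: more than 25 N between the cap and the housing with its spring plunger (contact force between cap and housing above 25 N).
It fails at once if the cap flies or falls: it is off its thread (rim over 87 mm above the bench or off to the side), its rim over 18 mm above the bench, and not held in the fingers ((z of cap in the frame of housing above 0.087 m or horizontal distance between cap and housing above 0.02 m) and height (world z) of cap above 0.018 m and contact force between the fingers and cap below 0.05 N).
It fails at once if the cap is banged down: more than 60 N between the cap and the tray (contact force between cap and parts_tray above 60 N).
It fails at once if the crucible is moved more than 20 mm (distance of crucible from where it was at the start of the episode above 0.02 m).
It fails at once if the wrench is moved more than 20 mm (distance of open_wrench_2 from where it was at the start of the episode above 0.02 m).
It also fails if it takes over 72 s, if anything falls off the work surface, if the arm or the gripper's body presses on something with over 40 N, if the wrist force passes 120 N, or if a joint passes its speed limit or range.

## Working session

There is one attempt and no reset: what is moved stays moved. The work goes in short steps, Python scripts to look and compute and a tool call to move; the robot and the scene stay as the last step left them, time stands still between calls to the robot, and variables do not carry over. Pictures are saved under pics/ and viewed, at most 10 in all, crops included, and the job is handed in when it is done.

Besides the shell and the picture viewer there is one more tool, called after "Request:" as a command line: name --argument value ..., lists and objects as JSON in quotes. drive_tool: Moves the arm, as the interface text tells. Shifts and turns lie within -1 to 1; 1 stands for 250 mm of shift or 0.5 rad of turn. Its arguments: {"type":"object","properties":{"slide":{"type":"array","items":{"type":"array","items":{"type":"number"}}},"rotation":{"type":"array","items":{"type":"array","items":{"type":"number"}}},"gripper":{"type":"number"}},"required":["slide","rotation"]}

```bash
mkdir -p pics; cat > h.py <<'E'
import numpy as np,cv2
from scipy.spatial.transform import Rotation as R
from workcell import bot
def cam(n,save=None):
    c=bot.camera(n)
    if save: cv2.imwrite('pics/'+save,c['image'][:,:,::-1])
    return c
def cloud(c):
    K=np.array(c['camera_matrix']);z=c['z_map'];v,u=np.mgrid[0:480,0:640]
    p=np.stack([(u-K[0,2])/K[0,0]*z,-(v-K[1,2])/K[1,1]*z,-z],-1)
    return p@R.from_quat(c['orientation']).as_matrix().T+np.array(c['xyz'])
E
python3 - <<'E'
from h import *
for n in ['scene','side']:
    c=cam(n,n+'.png'); np.savez(n,p=cloud(c),z=c['z_map'],im=c['image']); print(n,c['xyz'],c['orientation'],c['camera_matrix'])
o=bot.get_obs();print(o)
E
```

```text
scene [0.12847738 0.55524557 0.73923642] [-0.11380998  0.37762277  0.8799402  -0.2648652 ] [[548.73391027   0.         311.43848897]
 [  0.         548.73391027 236.05900752]
 [  0.           0.           1.        ]]
side [0.11871992 0.73761118 0.57697297] [-0.11307644  0.4794314   0.84357365 -0.21387555] [[477.35785389   0.         312.30809254]
 [  0.         477.35785389 244.28604883]
 [  0.           0.           1.        ]]
{'clock': 0.1, 'joint_pos': array([-1.33700530e+00,  2.41322700e-01,  3.85524090e-03,  1.33517568e+00,
       -2.82962711e-05,  1.57080355e+00]), 'joint_vel': array([-3.18065074e-04, -3.02179142e-03,  1.21995978e-03, -5.46118072e-05,
        1.89442021e-04,  1.95619006e-03]), 'tau': array([ 4.65111098e-04, -3.73136866e+01,  2.53010166e+01,  1.08653677e-02,
        3.42816293e-05,  1.62277667e-05]), 'eef_pos': array([ 0.11569601, -0.48585717,  0.23050801]), 'tool_rot': array([ 9.93175492e-01,  1.16625848e-01, -1.21751233e-04, -9.15453633e-04]), 'ft_force': array([-0.29374794, -0.6963037 ,  0.31942893]), 'ft_torque': array([ 0.01474522, -0.03492891,  0.01380943]), 'grasp_force': 0.0, 'grip_width': 0.08535294365175938}
```

View pics/scene.png

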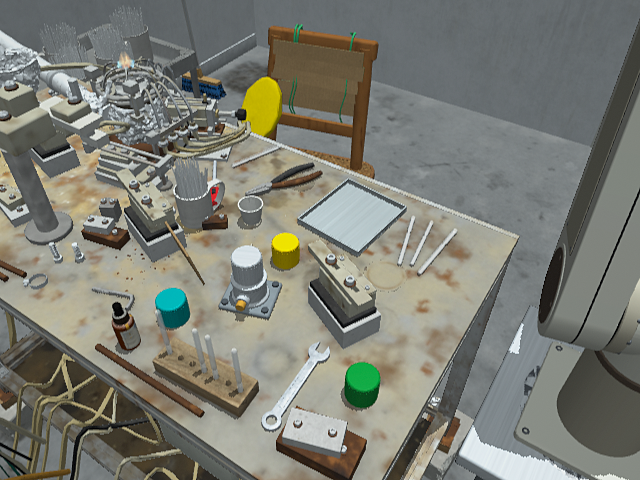

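View pics/side.png

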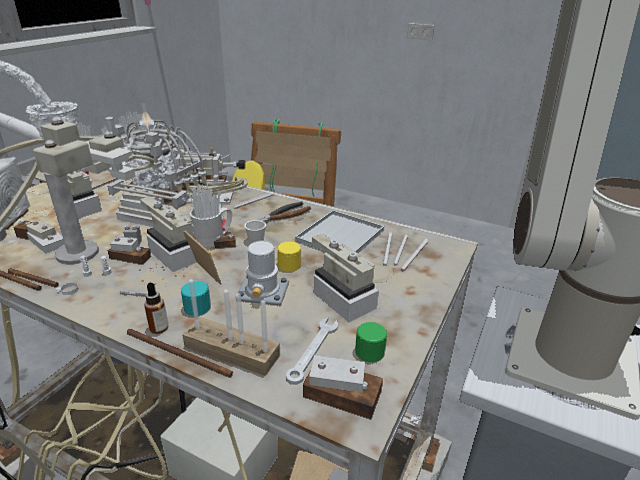

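Cap candidates in the scene image are the bare aluminium cap on the housing at (246,265), yellow (285,250), turquoise (172,308) and green (362,384). Only the aluminium one sits on the filter housing. The tray is at (352,216), the crucible at (250,210) and the wrench at (297,385). I'll confirm with a crop and measure.

```bash
python3 - <<'E'
from h import *
from scipy.optimize import least_squares
im=cv2.imread('pics/scene.png');cv2.imwrite('pics/crop.png',cv2.resize(im[170:350,190:430],None,fx=3,fy=3,interpolation=cv2.INTER_CUBIC))
def circ(q,r=None):
    f=(lambda s:np.hypot(q[:,0]-s[0],q[:,1]-s[1])-(r or s[2]))
    s=least_squares(f,[q[:,0].mean(),q[:,1].mean()-.02,.025],loss='soft_l1',f_scale=.001);return s.x.round(4),np.abs(s.fun).mean().round(5)
for n,px in [('scene',(247,256)),('side',(261,250))]:
    d=np.load(n+'.npz');p=d['p'];c=p[px[1],px[0]];print(n,'cap seed',c.round(4))
    P=p.reshape(-1,3);P=P[d['z'].ravel()>0]
    near=P[np.hypot(P[:,0]-c[0],P[:,1]-c[1])<.06]
    h,e=np.histogram(near[:,2],np.arange(0,.13,.002));print([(round(e[i],3),h[i]) for i in range(len(h)) if h[i]>15])
    zt=np.median(near[near[:,2]>c[2]-.002][:,2]) if c[2]>.08 else 0
    t=near[np.abs(near[:,2]-zt)<.0015];print('top z',zt,len(t),t.min(0).round(4),t.max(0).round(4),'ctr',((t.min(0)+t.max(0))/2).round(4))
    w=near[(near[:,2]<zt-.005)&(near[:,2]>zt-.040)];print('wall',len(w),circ(w,.025),circ(w))
    b=near[(near[:,2]<.05)&(near[:,2]>.015)];b=b[np.hypot(b[:,0]-c[0],b[:,1]-c[1])<.04];print('body',circ(b,.031))
    # tray
    tp=(352,216) if n=='scene' else (345,228)
    print('tray floor',p[tp[1],tp[0]].round(4))
    s=p[tp[1],tp[0]];q=P[(np.abs(P[:,2]-.003)<.0035)|(np.abs(P[:,2]-.0125)<.003)];q=P[(np.abs(P[:,2]-.014)<.002)&(np.hypot(P[:,0]-s[0],P[:,1]-s[1])<.14)]
    print('tray rim',len(q),cv2.minAreaRect((q[:,:2]*1000).astype(np.float32)))
    # tall things around
    m=P[(P[:,2]>.03)&(np.hypot(P[:,0]-c[0],P[:,1]-c[1])<.20)&(np.hypot(P[:,0]-c[0],P[:,1]-c[1])>.035)]
    g={}
    for x in m: g.setdefault((round(x[0]/.03)*3,round(x[1]/.03)*3),[]).append(x[2])
    print({k:int(max(v)*1000) for k,v in sorted(g.items()) if len(v)>6})
E
```

```text
scene cap seed [0.5584 0.095  0.1045]
[(np.float64(0.0), np.int64(158)), (np.float64(0.002), np.int64(40)), (np.float64(0.004), np.int64(63)), (np.float64(0.006), np.int64(165)), (np.float64(0.008), np.int64(328)), (np.float64(0.01), np.int64(186)), (np.float64(0.012), np.int64(91)), (np.float64(0.014), np.int64(99)), (np.float64(0.016), np.int64(39)), (np.float64(0.018), np.int64(24)), (np.float64(0.02), np.int64(16)), (np.float64(0.022), np.int64(23)), (np.float64(0.024), np.int64(19)), (np.float64(0.026), np.int64(25)), (np.float64(0.028), np.int64(34)), (np.float64(0.03), np.int64(36)), (np.float64(0.032), np.int64(42)), (np.float64(0.034), np.int64(47)), (np.float64(0.036), np.int64(51)), (np.float64(0.038), np.int64(45)), (np.float64(0.04), np.int64(49)), (np.float64(0.042), np.int64(28)), (np.float64(0.044), np.int64(16)), (np.float64(0.048), np.int64(28)), (np.float64(0.05), np.int64(31)), (np.float64(0.052), np.int64(103)), (np.float64(0.054), np.int64(111)), (np.float64(0.056), np.int64(25)), (np.float64(0.058), np.int64(20)), (np.float64(0.06), np.int64(21)), (np.float64(0
[... 4328 characters left out ...]
(39, 3): 114, (39, 6): 126, (39, 9): 114, (42, 0): 104, (42, 3): 125, (42, 6): 121, (42, 9): 60, (45, 3): 124, (45, 6): 123, (45, 24): 31, (45, 27): 129, (48, 0): 114, (48, 3): 114, (48, 6): 59, (48, 24): 31, (48, 27): 131, (48, 30): 31, (51, 24): 31, (51, 27): 130, (51, 30): 31, (54, -3): 49, (54, 0): 49, (54, 15): 38, (54, 24): 31, (54, 27): 32, (54, 30): 32, (57, -3): 48, (57, 0): 48, (57, 24): 31, (57, 27): 129, (57, 30): 32, (60, 0): 47, (60, 27): 127, (63, 18): 48, (63, 21): 49, (63, 24): 42, (66, -6): 42, (66, 12): 86, (66, 15): 87, (66, 18): 47, (66, 21): 48, (66, 24): 44, (66, 27): 77, (69, -3): 42, (69, 12): 87, (72, 9): 111, (72, 12): 114, (75, 6): 99, (75, 9): 114, (75, 12): 115}
```

View pics/crop.png

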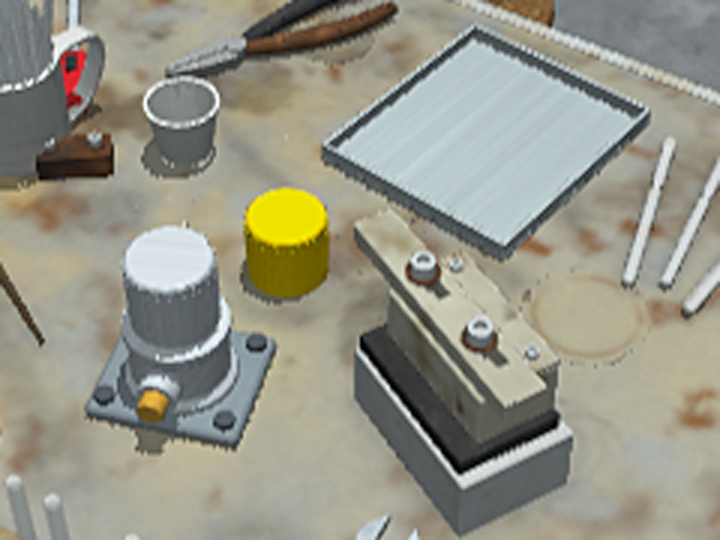

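Request:
drive_tool --slide '[[0.08,-0.065,0],[0.2,-0.163,0],[0.34,-0.277,0],[0.48,-0.39,0],[0.62,-0.505,0],[0.76,-0.62,0],[0.88,-0.717,0],[0.98,-0.8,0]]' --rotation '[[0,0,0],[0,0,0],[0,0,0],[0,0,0],[0,0,0],[0,0,0],[0,0,0],[0,0,0]]' --gripper 1

```text
clock: 1.1
eef_pos: [0.3083, -0.2336, 0.231]
tool_rot: [0.993, 0.117, -0.0, -0.0]
ft_force: [1.3, 0.3, -0.3]
grip_width: 0.0855
grasp_force: 0.0
```

Request:
drive_tool --slide '[[0.14,-0.115,0],[0.28,-0.23,0],[0.42,-0.34,0],[0.56,-0.455,0],[0.69,-0.56,0],[0.81,-0.66,0],[0.91,-0.74,0],[0.98,-0.8,0]]' --rotation '[[0,0,0],[0,0,0],[0,0,0],[0,0,0],[0,0,0],[0,0,0],[0,0,0],[0,0,0]]'

```text
clock: 2.1
eef_pos: [0.5002, 0.0174, 0.2307]
tool_rot: [0.993, 0.117, -0.001, -0.0]
ft_force: [1.5, -0.4, 0.0]
grip_width: 0.0853
grasp_force: 0.0
```

```bash
cat >> h.py <<'E'
def st():
    o=bot.get_obs();M=R.from_quat(o['tool_rot']).as_matrix();f=o['ft_force']
    print('t',round(o['clock'],2),'p',(o['eef_pos']*1000).round(2),'yaw',round(np.arctan2(M[1,0],M[0,0]),3),'tilt',(M[:2,2]*1000).round(1),'j6',o['joint_pos'][5].round(3),
     'F',f.round(2),'Ftool',(M.T@f).round(2),'T',o['ft_torque'].round(3),'w',round(o['grip_width']*1000,2),'g',round(o['grasp_force'],1))
    return o,M
def go(x,y,z):
    o,M=st();d=np.array([x,y,z])-o['eef_pos'];print('shift units',(M.T@d/.25).round(4))
E
python3 -c "
from h import *
go(.562,.0965,.16);print(bot.get_obs()['joint_pos'])"
```

```text
t 2.1 p [500.24  17.39 230.74] yaw 0.235 tilt [-1.1 -0.1] j6 2.942 F [ 1.45 -0.42  0.05] Ftool [ 1.31  0.75 -0.05] T [-0.037  0.005  0.023] w 85.33 g 0.0
shift units [ 0.3142 -0.2503  0.2826]
[ 3.48067287e-02  2.42807138e-01  6.40860889e-03  1.33551315e+00
 -8.87208043e-05  2.94170035e+00]
```

Request:
drive_tool --slide '[[0.06,-0.05,0.05],[0.12,-0.1,0.1],[0.18,-0.15,0.15],[0.24,-0.19,0.2],[0.28,-0.225,0.24],[0.314,-0.25,0.27],[0.314,-0.25,0.28],[0.314,-0.25,0.28]]' --rotation '[[0,0,0],[0,0,0],[0,0,0],[0,0,0],[0,0,0],[0,0,0],[0,0,0],[0,0,0]]'

```text
clock: 3.1
eef_pos: [0.5615, 0.0949, 0.1613]
tool_rot: [0.993, 0.116, -0.0, 0.0]
ft_force: [-0.1, -0.4, 0.3]
grip_width: 0.0853
grasp_force: 0.0
```

```bash
python3 - <<'E'
from h import *
st()
c=cam('wrist','w1.png');print(c['xyz'],c['orientation'],c['camera_matrix']);np.savez('w1',**{k:np.array(v) for k,v in c.items()})
E
```

```text
t 3.1 p [561.52  94.92 161.33] yaw 0.234 tilt [-0.3 -0.3] j6 3.076 F [-0.07 -0.37  0.27] Ftool [-0.16  0.34 -0.27] T [ 0.058  0.008 -0.004] w 85.26 g 0.0
[0.62540255 0.11143645 0.30435487] [-0.10381204  0.08167203 -0.61444628  0.77782293] [[371.64829954   0.         317.72454327]
 [  0.         371.64829954 240.33552417]
 [  0.           0.           1.        ]]
```

View pics/w1.png

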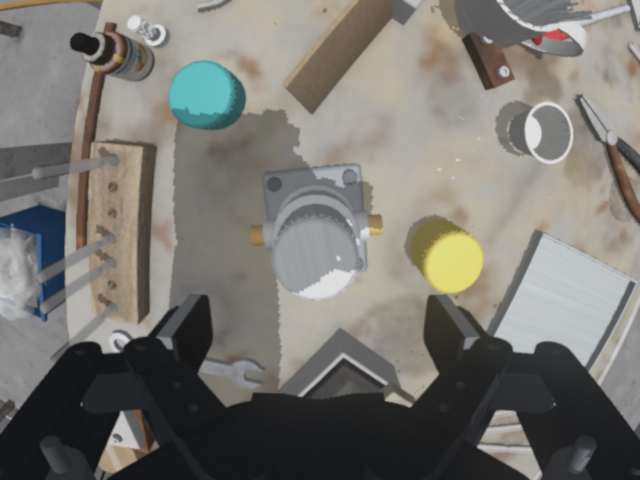

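The wrist view shows the cap top near (315,257), centred between the fingers. Next I'll fit its centre, and the tray, from the depth.

```bash
python3 - <<'E'
from h import *
d=np.load('w1.npz');K=d['camera_matrix'];z=d['z_map'].astype(float)
def ray(u,v):
    a,b=(u-K[0,2])/K[0,0],(v-K[1,2])/K[1,1];r=np.hypot(a,b)+1e-9;t=np.tan(r)/r
    return np.stack([a*t,-b*t,-np.ones_like(a)],-1)
v,u=np.mgrid[0:480,0:640].astype(float)
M=R.from_quat(d['orientation']).as_matrix()
P=(ray(u,v)*z[...,None])@M.T+d['xyz']
c0=P[258,315];print(c0)
m=(np.abs(P[...,2]-c0[2])<.004)&(np.hypot(P[...,0]-.562,P[...,1]-.0965)<.035)&(z>0)
m=cv2.morphologyEx(m.astype(np.uint8),cv2.MORPH_OPEN,np.ones((3,3)))
zt=np.median(P[...,2][m>0]);print('zt',zt,m.sum())
ct=max(cv2.findContours(m,0,cv2.CHAIN_APPROX_NONE)[0],key=len)[:,0,:].astype(float)
w=ray(ct[:,0],ct[:,1])@M.T;q=d['xyz']+w*((.1045-d['xyz'][2])/w[:,2])[:,None]
(cx,cy),r=cv2.minEnclosingCircle((q[:,:2]*1000).astype(np.float32));e=cv2.fitEllipse((q[:,:2]*1000).astype(np.float32));print(cx,cy,r,e)
# body walls: cap side visible, shoulder
nb=P[(np.abs(P[...,2]-.055)<.003)&(np.hypot(P[...,0]-.562,P[...,1]-.0965)<.04)&(z>0)];print('shoulder',len(nb),nb.min(0),nb.max(0))
# tray floor/walls via scene+side: rectangle fit with tight gate
for n in ['scene','side']:
    p=np.load(n+'.npz')['p'].reshape(-1,3)
    t=p[(p[:,2]>.0105)&(p[:,2]<.0165)&(p[:,0]>.43)&(p[:,0]<.68)&(p[:,1]<-.06)&(p[:,1]>-.32)]
    im=np.zeros((300,300),np.uint8);xy=((t[:,:2]-[.40,-.35])*1000).astype(int);im[xy[:,1],xy[:,0]]=255
    im=cv2.morphologyEx(im,cv2.MORPH_CLOSE,np.ones((9,9)))
    k=max(cv2.findContours(im,0,2)[0],key=lambda k:cv2.contourArea(cv2.convexHull(k)))
    print(n,cv2.minAreaRect(k),'offset 400,-350')
E
```

```text
[0.56253085 0.09793913 0.10535922]
zt 0.10554051414751697 5733
561.5436401367188 97.69225311279297 25.28809356689453 ((561.639892578125, 97.69939422607422), (49.08351516723633, 49.46128463745117), 15.572933197021484)
shoulder 1128 [0.55034813 0.06693823 0.05223197] [0.59189382 0.12871116 0.05749381]
scene ((118.977294921875, 164.54379272460938), (174.81536865234375, 152.94747924804688), 83.71749877929688) offset 400,-350
side ((103.0991439819336, 94.04515838623047), (66.30360412597656, 166.32545471191406), 61.3610725402832) offset 400,-350
```

Request:
drive_tool --slide '[[0.0027,-0.0096,0.06],[0.0027,-0.0096,0.13],[0.0027,-0.0096,0.2],[0.0027,-0.0096,0.27],[0.0027,-0.0096,0.33],[0.0027,-0.0096,0.365],[0.0027,-0.0096,0.373],[0.0027,-0.0096,0.373]]' --rotation '[[0,0,0],[0,0,0],[0,0,0],[0,0,0],[0,0,0],[0,0,0],[0,0,0],[0,0,0]]'

```text
clock: 4.15
eef_pos: [0.5621, 0.0978, 0.0684]
tool_rot: [0.993, 0.117, 0.0, -0.0]
ft_force: [0.6, 0.4, 0.6]
grip_width: 0.0852
grasp_force: 0.0
```

```bash
python3 -c "
from h import *
st()"
```

```text
t 4.15 p [562.12  97.76  68.38] yaw 0.234 tilt [0.6 0.1] j6 3.08 F [0.59 0.43 0.61] Ftool [ 0.68 -0.28 -0.61] T [ 0.052 -0.036 -0.031] w 85.2 g 0.0
```

Close on the cap without moving.

Request:
drive_tool --slide '[[0,0,0],[0,0,0],[0,0,0],[0,0,0],[0,0,0],[0,0,0],[0,0,0],[0,0,0]]' --rotation '[[0,0,0],[0,0,0],[0,0,0],[0,0,0],[0,0,0],[0,0,0],[0,0,0],[0,0,0]]' --gripper 0

```text
clock: 5.15
eef_pos: [0.5623, 0.0975, 0.0685]
tool_rot: [0.993, 0.117, 0.001, 0.0]
ft_force: [0.6, -2.5, 3.8]
grip_width: 0.0491
grasp_force: 61.5
```

```bash
python3 -c "
from h import *
st()"
```

```text
t 5.15 p [562.27  97.52  68.53] yaw 0.234 tilt [ 1.1 -0.3] j6 3.08 F [ 0.59 -2.49  3.83] Ftool [ 0.    2.56 -3.83] T [-0.452  0.044  0.05 ] w 49.14 g 61.5
```

Request:
drive_tool --slide '[[0,0.0004,0],[0,0.0004,0],[0,0.0004,0],[0,0.0004,0],[0,0.0004,0],[0,0.0004,0],[0,0.0004,0],[0,0.0004,0]]' --rotation '[[0,0,-0.08],[0,0,-0.16],[0,0,-0.24],[0,0,-0.32],[0,0,-0.4],[0,0,-0.45],[0,0,-0.5],[0,0,-0.5]]'

```text
clock: 6.15
eef_pos: [0.5617, 0.0976, 0.0681]
tool_rot: [0.971, 0.24, -0.0, -0.0]
ft_force: [-0.7, -0.6, 4.0]
grip_width: 0.0489
grasp_force: 61.5
```

```bash
python3 -c "
from h import *
st()"
```

```text
t 6.15 p [561.74  97.61  68.06] yaw 0.484 tilt [-0.2 -0. ] j6 2.83 F [-0.73 -0.6   3.97] Ftool [-0.93  0.2  -3.96] T [-0.294  0.159  0.017] w 48.9 g 61.5
```

Request:
drive_tool --slide '[[0,0,0],[0,0,0],[0,0,0],[0,0,0],[0,0,0],[0,0,0],[0,0,0],[0,0,0]]' --rotation '[[0,0,-0.1],[0,0,-0.2],[0,0,-0.3],[0,0,-0.4],[0,0,-0.5],[0,0,-0.55],[0,0,-0.6],[0,0,-0.6]]'

```text
clock: 7.15
eef_pos: [0.5619, 0.0978, 0.0681]
tool_rot: [0.924, 0.382, 0.0, -0.0]
ft_force: [-1.1, 0.4, 4.1]
grip_width: 0.049
grasp_force: 61.5
```

```bash
python3 -c "
from h import *
st()"
```

```text
t 7.15 p [561.88  97.79  68.08] yaw 0.784 tilt [0.1 0.3] j6 2.53 F [-1.14  0.42  4.1 ] Ftool [-0.51 -1.1  -4.1 ] T [-0.099  0.135 -0.011] w 49.0 g 61.5
```

Request:
drive_tool --slide '[[0,0,0],[0,0,0],[0,0,0],[0,0,0],[0,0,0],[0,0,0],[0,0,0],[0,0,0]]' --rotation '[[0,0,-0.1],[0,0,-0.2],[0,0,-0.3],[0,0,-0.4],[0,0,-0.5],[0,0,-0.5],[0,0,-0.5],[0,0,-0.5]]'

```text
clock: 8.15
eef_pos: [0.562, 0.0979, 0.0681]
tool_rot: [0.869, 0.494, 0.0, -0.0]
ft_force: [-0.8, 0.0, 4.7]
grip_width: 0.0491
grasp_force: 61.5
```

```bash
python3 -c "
from h import *
st()"
```

```text
t 8.15 p [562.01  97.86  68.14] yaw 1.034 tilt [0.4 0.4] j6 2.28 F [-0.84  0.    4.73] Ftool [-0.43 -0.73 -4.73] T [0.06  0.018 0.058] w 49.11 g 61.5
```

Request:
drive_tool --slide '[[0,0,0],[0,0,0],[0,0,0],[0,0,0],[0,0,0],[0,0,0],[0,0,0],[0,0,0]]' --rotation '[[0,0,-0.1],[0,0,-0.2],[0,0,-0.3],[0,0,-0.4],[0,0,-0.4],[0,0,-0.4],[0,0,-0.4],[0,0,-0.4]]'

```text
clock: 9.15
eef_pos: [0.562, 0.0976, 0.0681]
tool_rot: [0.816, 0.578, 0.0, 0.0]
ft_force: [-0.0, 0.3, 4.2]
grip_width: 0.0488
grasp_force: 61.5
```

```bash
python3 -c "
from h import *
st()"
```

```text
t 9.15 p [561.99  97.61  68.12] yaw 1.234 tilt [ 0.3 -0. ] j6 2.08 F [-0.02  0.32  4.18] Ftool [ 0.3  -0.13 -4.18] T [-0.002 -0.08  -0.009] w 48.84 g 61.5
```

Request:
drive_tool --slide '[[0,0,0],[0,0,0],[0,0,0],[0,0,0],[0,0,0],[0,0,0],[0,0,0],[0,0,0]]' --rotation '[[0,0,-0.1],[0,0,-0.2],[0,0,-0.3],[0,0,-0.4],[0,0,-0.4],[0,0,-0.4],[0,0,-0.4],[0,0,-0.4]]'

```text
clock: 10.15
eef_pos: [0.5618, 0.0976, 0.068]
tool_rot: [0.754, 0.657, -0.0, 0.0]
ft_force: [0.1, -0.4, 4.4]
grip_width: 0.0489
grasp_force: 61.5
```

```bash
python3 -c "
from h import *
st()"
```

```text
t 10.15 p [561.83  97.58  68.05] yaw 1.434 tilt [-0.  -0.1] j6 1.88 F [ 0.1  -0.43  4.36] Ftool [-0.41  0.16 -4.36] T [-0.124 -0.018  0.062] w 48.9 g 61.5
```

Request:
drive_tool --slide '[[0,0,0],[0,0,0],[0,0,0],[0,0,0],[0,0,0],[0,0,0],[0,0,0],[0,0,0]]' --rotation '[[0,0,-0.1],[0,0,-0.2],[0,0,-0.3],[0,0,-0.4],[0,0,-0.4],[0,0,-0.4],[0,0,-0.4],[0,0,-0.4]]'

```text
clock: 11.15
eef_pos: [0.5618, 0.0976, 0.068]
tool_rot: [0.685, 0.729, -0.0, -0.0]
ft_force: [-0.8, 0.5, 3.6]
grip_width: 0.0487
grasp_force: 61.5
```

```bash
python3 -c "
from h import *
st()"
```

```text
t 11.15 p [561.8   97.62  68.04] yaw 1.634 tilt [-0.1  0. ] j6 1.68 F [-0.76  0.54  3.56] Ftool [ 0.59 -0.73 -3.56] T [-0.071  0.078 -0.002] w 48.69 g 61.5
```

Request:
drive_tool --slide '[[0,0,0],[0,0,0],[0,0,0],[0,0,0],[0,0,0],[0,0,0],[0,0,0],[0,0,0]]' --rotation '[[0,0,-0.1],[0,0,-0.2],[0,0,-0.3],[0,0,-0.4],[0,0,-0.4],[0,0,-0.4],[0,0,-0.4],[0,0,-0.4]]'

```text
clock: 12.15
eef_pos: [0.5615, 0.0977, 0.0679]
tool_rot: [0.608, 0.794, -0.0, -0.0]
ft_force: [-1.3, -0.6, 4.7]
grip_width: 0.0491
grasp_force: 61.6
```

```bash
python3 -c "
from h import *
st()"
```

```text
t 12.15 p [561.54  97.67  67.92] yaw 1.834 tilt [-0.7  0.1] j6 1.48 F [-1.34 -0.57  4.75] Ftool [-0.2  -1.45 -4.75] T [ 0.043  0.362 -0.035] w 49.14 g 61.6
```

Request:
drive_tool --slide '[[0,0,0],[0,0,0],[0,0,0],[0,0,0],[0,0,0],[0,0,0],[0,0,0],[0,0,0]]' --rotation '[[0,0,-0.1],[0,0,-0.2],[0,0,-0.3],[0,0,-0.4],[0,0,-0.4],[0,0,-0.4],[0,0,-0.4],[0,0,-0.4]]'

```text
clock: 13.15
eef_pos: [0.5617, 0.0976, 0.0678]
tool_rot: [0.526, 0.85, -0.0, -0.0]
ft_force: [-1.1, 1.1, -0.1]
grip_width: 0.0492
grasp_force: 61.7
```

```bash
python3 -c "
from h import *
st()"
```

```text
t 13.15 p [561.7   97.6   67.79] yaw 2.034 tilt [-0.4 -0.1] j6 1.28 F [-1.1   1.09 -0.12] Ftool [ 1.47 -0.5   0.12] T [ 0.098 -0.024  0.067] w 49.23 g 61.7
```

Request:
drive_tool --slide '[[0,0,0],[0,0,0],[0,0,0],[0,0,0],[0,0,0],[0,0,0],[0,0,0],[0,0,0]]' --rotation '[[0,0,-0.05],[0,0,-0.1],[0,0,-0.15],[0,0,-0.2],[0,0,-0.2],[0,0,-0.2],[0,0,-0.2],[0,0,-0.2]]'

```text
clock: 14.15
eef_pos: [0.5616, 0.0976, 0.0678]
tool_rot: [0.483, 0.876, -0.0, -0.0]
ft_force: [-0.5, 0.4, -4.3]
grip_width: 0.049
grasp_force: 62.5
```

```bash
python3 -c "
from h import *
st()"
```

```text
t 14.15 p [561.62  97.56  67.82] yaw 2.134 tilt [-0.6 -0.1] j6 1.18 F [-0.54  0.37 -4.27] Ftool [ 0.6  -0.26  4.27] T [ 0.073 -0.049 -0.015] w 49.0 g 62.5
```

Request:
drive_tool --slide '[[0,0,-0.0005],[0,0,-0.001],[0,0,-0.001],[0,0,-0.001],[0,0,-0.001],[0,0,-0.001],[0,0,-0.001],[0,0,-0.001]]' --rotation '[[0,0,0],[0,0,0],[0,0,0],[0,0,0],[0,0,0],[0,0,0],[0,0,0],[0,0,0]]'

```text
clock: 15.15
eef_pos: [0.5616, 0.0976, 0.0681]
tool_rot: [0.483, 0.876, -0.0, -0.0]
ft_force: [0.3, 0.8, -8.6]
grip_width: 0.0488
grasp_force: 63.2
```

```bash
python3 -c "
from h import *
st()"
```

```text
t 15.15 p [561.61  97.57  68.11] yaw 2.134 tilt [-0.5 -0.1] j6 1.18 F [ 0.33  0.84 -8.6 ] Ftool [0.54 0.73 8.6 ] T [ 0.07  -0.131 -0.01 ] w 48.82 g 63.2
```

Request:
drive_tool --slide '[[0,0,0.0005],[0,0,0.001],[0,0,0.0015],[0,0,0.002],[0,0,0.002],[0,0,0.002],[0,0,0.002],[0,0,0.002]]' --rotation '[[0,0,0],[0,0,0],[0,0,0],[0,0,0],[0,0,0],[0,0,0],[0,0,0],[0,0,0]]'

```text
clock: 16.15
eef_pos: [0.5617, 0.0976, 0.0679]
tool_rot: [0.483, 0.876, -0.0, -0.0]
ft_force: [-2.9, -0.0, -4.4]
grip_width: 0.0492
grasp_force: 63.3
```

```bash
python3 - <<'E'
from h import *
st()
a=cam('scene');b=cam('side')
cv2.imwrite('pics/now.png',np.hstack([cv2.resize(a['image'][200:330,180:310],None,fx=3,fy=3),cv2.resize(b['image'][200:330,200:330],None,fx=3,fy=3)])[:,:,::-1])
E
```

```text
t 16.15 p [561.71  97.6   67.88] yaw 2.134 tilt [-0.2 -0.1] j6 1.18 F [-2.94 -0.01 -4.44] Ftool [ 1.56 -2.49  4.44] T [-0.057  0.387 -0.024] w 49.17 g 63.3
```

View pics/now.png

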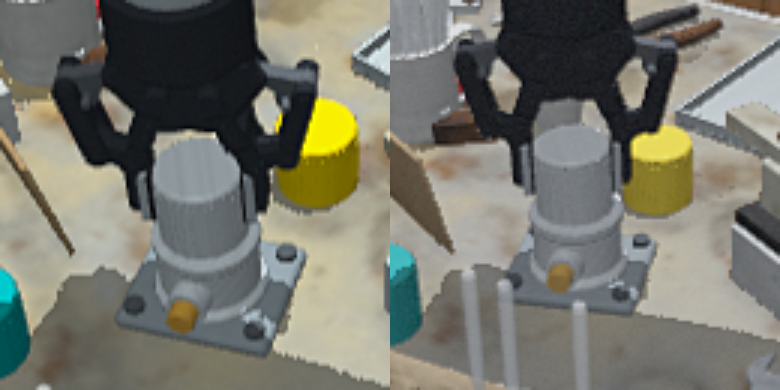

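```bash
python3 - <<'E'
from h import *
for n in ['scene','side']:
    c=cam(n);p=cloud(c);q=np.load(n+'.npz')['p']
    for nm,a in [('before',q),('now',p)]:
        d=np.hypot(a[...,0]-.5617,a[...,1]-.0975);P=a[d<.019];t=P[P[:,2]>.095];t=t[t[:,2]<.112]
        # silhouette of wall/shoulder step: heights of wall points facing camera and shoulder ring
        w=a[(d>.0235)&(d<.027)&(a[...,2]>.05)&(a[...,2]<.1)];s=a[(d>.0275)&(d<.0305)&(a[...,2]>.045)&(a[...,2]<.07)]
        print(n,nm,'top',len(t),np.median(t[:,2]).round(5),'wallmin',np.percentile(w[:,2],2).round(4),'shoulder',np.median(s[:,2]).round(5))
E
```

```text
scene before top 315 0.10462 wallmin 0.053 shoulder 0.05302
scene now top 312 0.10332 wallmin 0.0529 shoulder 0.05287
side before top 162 0.10481 wallmin 0.0536 shoulder 0.05208
side now top 166 0.10355 wallmin 0.0533 shoulder 0.05167
```

Request:
drive_tool --slide '[[0,0,0],[0,0,0],[0,0,0],[0,0,0],[0,0,0],[0,0,0],[0,0,0],[0,0,0]]' --rotation '[[0,0,-0.05],[0,0,-0.1],[0,0,-0.15],[0,0,-0.2],[0,0,-0.2],[0,0,-0.2],[0,0,-0.2],[0,0,-0.2]]'

```text
clock: 17.35
eef_pos: [0.5622, 0.0979, 0.068]
tool_rot: [0.438, 0.899, 0.0, 0.0]
ft_force: [-1.6, 2.6, -4.3]
grip_width: 0.049
grasp_force: 63.3
```

```bash
python3 -c "
from h import *
st()"
```

```text
t 17.35 p [562.15  97.89  67.97] yaw 2.234 tilt [0.6 0.5] j6 1.08 F [-1.64  2.6  -4.33] Ftool [3.06 0.3  4.33] T [ 0.431  0.177 -0.04 ] w 48.95 g 63.3
```

Request:
drive_tool --slide '[[0,0,0],[0,0,0],[0,0,0],[0,0,0],[0,0,0],[0,0,0],[0,0,0],[0,0,0]]' --rotation '[[0,0,-0.1],[0,0,-0.2],[0,0,-0.3],[0,0,-0.4],[0,0,-0.4],[0,0,-0.4],[0,0,-0.4],[0,0,-0.4]]'

```text
clock: 18.35
eef_pos: [0.562, 0.098, 0.0682]
tool_rot: [0.347, 0.938, 0.0, 0.0]
ft_force: [-2.3, 4.2, 2.0]
grip_width: 0.0491
grasp_force: 63.9
```

```bash
python3 -c "
from h import *
st()"
```

```text
t 18.35 p [562.03  98.    68.22] yaw 2.434 tilt [0.6 0.8] j6 0.88 F [-2.26  4.2   2.01] Ftool [ 4.44  1.72 -2.01] T [ 0.851  0.587 -0.004] w 49.14 g 63.9
```

Request:
drive_tool --slide '[[0.0005,0.0002,-0.0006],[0.001,0.0004,-0.0012],[0.001,0.0004,-0.0018],[0.001,0.0004,-0.0024],[0.001,0.0004,-0.003],[0.001,0.0004,-0.0036],[0.001,0.0004,-0.004],[0.001,0.0004,-0.004]]' --rotation '[[0,0,-0.09],[0,0,-0.18],[0,0,-0.27],[0,0,-0.36],[0,0,-0.45],[0,0,-0.54],[0,0,-0.6],[0,0,-0.6]]'

```text
clock: 19.35
eef_pos: [0.5617, 0.0979, 0.069]
tool_rot: [0.203, 0.979, 0.0, 0.0]
ft_force: [-3.8, 2.8, 2.6]
grip_width: 0.0485
grasp_force: 64.0
```

```bash
python3 -c "
from h import *
st()"
```

```text
t 19.35 p [561.69  97.87  69.02] yaw 2.734 tilt [0.1 0.1] j6 0.581 F [-3.84  2.82  2.63] Ftool [ 4.65  1.06 -2.63] T [0.76  0.748 0.025] w 48.51 g 64.0
```

Request:
drive_tool --slide '[[0.0004,0.0001,-0.0009],[0.0008,0.0003,-0.0018],[0.0012,0.0003,-0.0027],[0.0012,0.0003,-0.0036],[0.0012,0.0003,-0.0045],[0.0012,0.0003,-0.0053],[0.0012,0.0003,-0.006],[0.0012,0.0003,-0.006]]' --rotation '[[0,0,-0.13],[0,0,-0.26],[0,0,-0.4],[0,0,-0.53],[0,0,-0.66],[0,0,-0.79],[0,0,-0.9],[0,0,-0.9]]'

```text
clock: 20.35
eef_pos: [0.5612, 0.0975, 0.0704]
tool_rot: [-0.02, 1.0, -0.001, -0.0]
ft_force: [-3.2, 0.5, 3.3]
grip_width: 0.0489
grasp_force: 64.1
```

```bash
python3 -c "
from h import *
st()"
```

```text
t 20.35 p [561.17  97.52  70.42] yaw -3.101 tilt [-0.5 -1. ] j6 0.132 F [-3.24  0.46  3.3 ] Ftool [ 3.22  0.59 -3.3 ] T [0.239 0.917 0.029] w 48.93 g 64.1
```

Request:
drive_tool --slide '[[0.0004,0.0001,-0.001],[0.0008,0.0002,-0.002],[0.001,0.0002,-0.003],[0.001,0.0002,-0.004],[0.001,0.0002,-0.005],[0.001,0.0002,-0.006],[0.001,0.0002,-0.0067],[0.001,0.0002,-0.0067]]' --rotation '[[0,0,-0.15],[0,0,-0.3],[0,0,-0.45],[0,0,-0.6],[0,0,-0.75],[0,0,-0.9],[0,0,-1],[0,0,-1]]'

```text
clock: 21.35
eef_pos: [0.5611, 0.0969, 0.0721]
tool_rot: [-0.267, 0.964, -0.001, -0.0]
ft_force: [-4.1, -0.5, 4.7]
grip_width: 0.0489
grasp_force: 64.2
```

```bash
python3 -c "
from h import *
st()"
```

```text
t 21.35 p [561.05  96.93  72.06] yaw -2.602 tilt [-0.2 -2.3] j6 -0.368 F [-4.11 -0.45  4.67] Ftool [ 3.76  1.71 -4.67] T [-0.359  0.859 -0.006] w 48.86 g 64.2
```

Request:
drive_tool --slide '[[0.0004,0.0003,-0.0011],[0.0008,0.0006,-0.0022],[0.001,0.0006,-0.0034],[0.001,0.0006,-0.0045],[0.001,0.0006,-0.0056],[0.001,0.0006,-0.0067],[0.001,0.0006,-0.0074],[0.001,0.0006,-0.0074]]' --rotation '[[0,0,-0.15],[0,0,-0.3],[0,0,-0.45],[0,0,-0.6],[0,0,-0.75],[0,0,-0.9],[0,0,-1],[0,0,-1]]'

```text
clock: 22.35
eef_pos: [0.561, 0.0967, 0.0738]
tool_rot: [-0.497, 0.868, -0.001, -0.001]
ft_force: [-2.7, -3.4, 3.0]
grip_width: 0.0489
grasp_force: 64.1
```

```bash
python3 -c "
from h import *
st()"
```

```text
t 22.35 p [561.04  96.71  73.83] yaw -2.102 tilt [ 0.2 -2.7] j6 -0.867 F [-2.67 -3.42  2.99] Ftool [ 4.31  0.57 -2.98] T [-0.834  0.709  0.026] w 48.91 g 64.1
```

Request:
drive_tool --slide '[[0.0006,0.0001,-0.001],[0.001,0.0002,-0.002],[0.0014,0.0002,-0.003],[0.0017,0.0002,-0.004],[0.0017,0.0002,-0.005],[0.0017,0.0002,-0.006],[0.0017,0.0002,-0.0068],[0.0017,0.0002,-0.0068]]' --rotation '[[0,0,-0.15],[0,0,-0.3],[0,0,-0.45],[0,0,-0.6],[0,0,-0.75],[0,0,-0.9],[0,0,-1],[0,0,-1]]'

```text
clock: 23.35
eef_pos: [0.5614, 0.0966, 0.0757]
tool_rot: [-0.696, 0.718, -0.001, -0.0]
ft_force: [-1.6, -5.2, 2.0]
grip_width: 0.0493
grasp_force: 64.0
```

```bash
python3 -c "
from h import *
st()"
```

```text
t 23.35 p [561.41  96.58  75.66] yaw -1.602 tilt [ 1.5 -2.2] j6 -1.368 F [-1.6  -5.21  1.96] Ftool [ 5.26  1.43 -1.95] T [-0.989  0.271  0.063] w 49.26 g 64.0
```

```bash
python3 - <<'E'
import numpy as np
from scipy.optimize import least_squares
yaw=[.784,1.034,1.234,1.434,1.634,1.834,2.034,2.134,2.234,2.434,2.734,3.183,3.683,4.183,4.683]
pos=[(561.88,97.79),(562.01,97.86),(561.99,97.61),(561.83,97.58),(561.8,97.62),(561.54,97.67),(561.7,97.6),(561.62,97.56),(562.15,97.89),(562.03,98.0),(561.69,97.87),(561.17,97.52),(561.05,96.93),(561.04,96.71),(561.41,96.58)]
F=[(-.51,-1.1),(-.43,-.73),(.3,-.13),(-.41,.16),(.59,-.73),(-.2,-1.45),(1.47,-.5),(.6,-.26),(3.06,.3),(4.44,1.72),(4.65,1.06),(3.22,.59),(3.76,1.71),(4.31,.57),(5.26,1.43)]
yaw=np.array(yaw);pos=np.array(pos);F=np.array(F)
def tl(v,y):  # world->tool
    return np.stack([np.cos(y)*v[:,0]+np.sin(y)*v[:,1],np.sin(y)*v[:,0]-np.cos(y)*v[:,1]],-1)
for a in (0,8,9):
    f=lambda s:(s[0]*(s[1:3]-tl(pos[a:]-s[3:5],yaw[a:]))-F[a:]).ravel()
    s=least_squares(f,[6,0,0,561.7,97.4],bounds=([2,-4,-4,558,94],[20,4,4,565,101]));print(a,s.x.round(2),np.sqrt(np.mean(s.fun**2)).round(2));
print(tl(pos-np.array([561.7,97.3]),yaw).round(2)[8:])
E
```

```text
0 [  2.     1.45   0.82 560.88  96.73] 1.4
8 [  2.58   2.29   1.15 562.06  96.83] 0.52
9 [  2.75   2.33   1.12 562.16  96.94] 0.38
[[0.19 0.72]
 [0.2  0.75]
 [0.24 0.52]
 [0.52 0.24]
 [0.75 0.02]
 [0.84 0.27]
 [0.73 0.27]]
```

Request:
drive_tool --slide '[[0.0006,-0.0004,-0.001],[0.0012,-0.0008,-0.002],[0.0018,-0.0012,-0.003],[0.0022,-0.0016,-0.004],[0.0026,-0.002,-0.005],[0.003,-0.0024,-0.006],[0.003,-0.0028,-0.0066],[0.003,-0.0028,-0.0066]]' --rotation '[[0,0,-0.15],[0,0,-0.3],[0,0,-0.45],[0,0,-0.6],[0,0,-0.75],[0,0,-0.9],[0,0,-1],[0,0,-1]]'

```text
clock: 24.35
eef_pos: [0.5621, 0.0969, 0.0773]
tool_rot: [0.852, -0.523, 0.001, -0.0]
ft_force: [0.2, -1.4, 1.6]
grip_width: 0.0487
grasp_force: 63.9
```

```bash
python3 -c "
from h import *
st()"
```

```text
t 24.35 p [562.1   96.94  77.26] yaw -1.101 tilt [ 1.4 -0.1] j6 -1.869 F [ 0.15 -1.44  1.6 ] Ftool [ 1.35  0.51 -1.6 ] T [-0.523  0.106  0.052] w 48.74 g 63.9
```

Request:
drive_tool --slide '[[0.0003,-0.0004,-0.0009],[0.0006,-0.0008,-0.0019],[0.0008,-0.0012,-0.0029],[0.0008,-0.0016,-0.0038],[0.0008,-0.002,-0.0048],[0.0008,-0.0023,-0.0058],[0.0008,-0.0026,-0.0064],[0.0008,-0.0026,-0.0064]]' --rotation '[[0,0,-0.15],[0,0,-0.3],[0,0,-0.45],[0,0,-0.6],[0,0,-0.75],[0,0,-0.9],[0,0,-1],[0,0,-1]]'

```text
clock: 25.35
eef_pos: [0.5621, 0.0972, 0.0788]
tool_rot: [0.955, -0.296, 0.0, -0.0]
ft_force: [-2.1, -1.1, 2.6]
grip_width: 0.0489
grasp_force: 64.0
```

```bash
python3 -c "
from h import *
st()"
```

```text
t 25.35 p [562.11  97.23  78.83] yaw -0.601 tilt [0.2 0.3] j6 -2.369 F [-2.08 -1.07  2.61] Ftool [-1.11  2.06 -2.61] T [-0.339  0.362 -0.055] w 48.87 g 64.0
```

Request:
drive_tool --slide '[[0,-0.0001,-0.001],[0,-0.0002,-0.002],[0,-0.0004,-0.003],[0,-0.0006,-0.004],[0,-0.0008,-0.005],[0,-0.001,-0.006],[0,-0.0012,-0.0068],[0,-0.0012,-0.0068]]' --rotation '[[0,0,-0.15],[0,0,-0.3],[0,0,-0.45],[0,0,-0.6],[0,0,-0.75],[0,0,-0.9],[0,0,-1],[0,0,-1]]'

```text
clock: 26.35
eef_pos: [0.562, 0.0975, 0.0805]
tool_rot: [0.999, -0.051, -0.0, -0.0]
ft_force: [-3.4, -1.3, 1.8]
grip_width: 0.049
grasp_force: 64.0
```

```bash
python3 -c "
from h import *
st()"
```

```text
t 26.35 p [561.96  97.53  80.48] yaw -0.101 tilt [-0.4  0.3] j6 -2.869 F [-3.38 -1.32  1.83] Ftool [-3.23  1.66 -1.83] T [-0.273  0.599 -0.053] w 48.96 g 64.0
```

Request:
drive_tool --slide '[[0,0,0],[0,0,0],[0,0,0],[0,0,0],[0,0,0],[0,0,0],[0,0,0],[0,0,0]]' --rotation '[[0,0,0],[0,0,0],[0,0,0],[0,0,0],[0,0,0.15],[0,0,0.35],[0,0,0.6],[0,0,0.8]]' --gripper 0.8

```text
clock: 27.35
eef_pos: [0.5623, 0.0974, 0.0805]
tool_rot: [0.969, -0.249, 0.0, -0.0]
ft_force: [0.4, 0.9, -0.9]
grip_width: 0.0685
grasp_force: 0.0
```

```bash
cat >> h.py <<'E'
def ray(K,u,v):
    a,b=(u-K[0,2])/K[0,0],(v-K[1,2])/K[1,1];r=np.hypot(a,b)+1e-9;t=np.tan(r)/r
    return np.stack([a*t,-b*t,-np.ones_like(a)],-1)
def look(zc):
    d=bot.camera('wrist');K=np.array(d['camera_matrix']);z=d['z_map'].astype(float);X=np.array(d['xyz'])
    v,u=np.mgrid[0:480,0:640].astype(float);M=R.from_quat(d['orientation']).as_matrix()
    P=(ray(K,u,v)*z[...,None])@M.T+X;D=np.hypot(P[...,0]-.5615,P[...,1]-.0973)
    m=((np.abs(P[...,2]-zc)<.005)&(D<.035)&(z>0)).astype(np.uint8);m=cv2.morphologyEx(m,cv2.MORPH_OPEN,np.ones((3,3)))
    zt=np.median(P[...,2][m>0])
    ct=max(cv2.findContours(m,0,cv2.CHAIN_APPROX_NONE)[0],key=len)[:,0,:].astype(float)
    w=ray(K,ct[:,0],ct[:,1])@M.T;q=X+w*((zt-X[2])/w[:,2])[:,None]
    e=cv2.fitEllipse((q[:,:2]*1000).astype(np.float32))
    s=P[(np.abs(P[...,2]-.055)<.004)&(D>.027)&(D<.031)&(z>0)]
    print('captop ztop %.1f'%(zt*1000),'ctr',np.round(e[0],2),'axes',np.round(e[1],1),'shoulder z',(np.median(s[:,2])*1000).round(1) if len(s) else None)
E
python3 -c "
from h import *
st();look(.118)"
```

```text
t 27.35 p [562.28  97.38  80.48] yaw -0.503 tilt [0.2 0.1] j6 -2.467 F [ 0.44  0.89 -0.88] Ftool [-0.04 -0.99  0.88] T [ 0.002 -0.001 -0.002] w 68.51 g 0.0
captop ztop 117.2 ctr [562.77  97.29] axes [46.6 49.1] shoulder z 55.2
```

Request:
drive_tool --slide '[[0,0,0],[0,0,0],[0,0,0],[0,0,0],[0,0,0],[0,0,0],[0,0,0],[0,0,0]]' --rotation '[[0,0,0.13],[0,0,0.26],[0,0,0.39],[0,0,0.52],[0,0,0.65],[0,0,0.78],[0,0,0.9],[0,0,1]]'

```text
clock: 28.4
eef_pos: [0.5623, 0.0974, 0.0805]
tool_rot: [0.878, -0.479, 0.0, -0.0]
ft_force: [-0.2, 0.7, 0.1]
grip_width: 0.0681
grasp_force: 0.0
```

Request:
drive_tool --slide '[[0,0,0],[0,0,0],[0,0,0],[0,0,0],[0,0,0],[0,0,0],[0,0,0],[0,0,0]]' --rotation '[[0,0,0.13],[0,0,0.26],[0,0,0.39],[0,0,0.52],[0,0,0.65],[0,0,0.78],[0,0,0.9],[0,0,1]]'

```text
clock: 29.4
eef_pos: [0.5623, 0.0974, 0.0805]
tool_rot: [0.732, -0.682, 0.0, -0.0]
ft_force: [0.9, -0.7, -0.2]
grip_width: 0.0678
grasp_force: 0.0
```

Request:
drive_tool --slide '[[0,0,0],[0,0,0],[0,0,0],[0,0,0],[0,0,0],[0,0,0],[0,0,0],[0,0,0]]' --rotation '[[0,0,0.13],[0,0,0.26],[0,0,0.39],[0,0,0.52],[0,0,0.65],[0,0,0.78],[0,0,0.9],[0,0,1]]'

```text
clock: 30.4
eef_pos: [0.5623, 0.0974, 0.0805]
tool_rot: [-0.54, 0.841, 0.0, 0.0]
ft_force: [-0.6, 0.4, 0.9]
grip_width: 0.0686
grasp_force: 0.0
```

```bash
python3 -c "
from h import *
st();look(.118)"
```

```text
t 30.4 p [562.28  97.4   80.5 ] yaw -2.0 tilt [0.2 0.1] j6 -0.97 F [-0.56  0.42  0.87] Ftool [-0.14  0.69 -0.87] T [-0.048  0.008 -0.016] w 68.63 g 0.0
captop ztop 117.3 ctr [559.34  96.66] axes [48.2 48.8] shoulder z 55.3
```

Request:
drive_tool --slide '[[0,0,0],[0,0,0],[0,0,0],[0,0,0],[0,0,0],[0,0,0],[0,0,0],[0,0,0]]' --rotation '[[0,0,0.13],[0,0,0.26],[0,0,0.39],[0,0,0.52],[0,0,0.65],[0,0,0.78],[0,0,0.9],[0,0,1]]'

```text
clock: 31.45
eef_pos: [0.5622, 0.0974, 0.0805]
tool_rot: [-0.316, 0.949, 0.0, 0.0]
ft_force: [-0.5, 0.3, -0.3]
grip_width: 0.0682
grasp_force: 0.0
```

Request:
drive_tool --slide '[[0,0,0],[0,0,0],[0,0,0],[0,0,0],[0,0,0],[0,0,0],[0,0,0],[0,0,0]]' --rotation '[[0,0,0.13],[0,0,0.26],[0,0,0.39],[0,0,0.52],[0,0,0.65],[0,0,0.78],[0,0,0.9],[0,0,1]]'

```text
clock: 32.45
eef_pos: [0.5623, 0.0973, 0.0805]
tool_rot: [-0.071, 0.997, 0.0, 0.0]
ft_force: [-0.2, 0.8, 0.0]
grip_width: 0.0685
grasp_force: 0.0
```

Request:
drive_tool --slide '[[0,0,0],[0,0,0],[0,0,0],[0,0,0],[0,0,0],[0,0,0],[0,0,0],[0,0,0]]' --rotation '[[0,0,0.13],[0,0,0.26],[0,0,0.39],[0,0,0.52],[0,0,0.65],[0,0,0.78],[0,0,0.9],[0,0,1]]'

```text
clock: 33.45
eef_pos: [0.5623, 0.0974, 0.0805]
tool_rot: [0.178, 0.984, 0.0, 0.0]
ft_force: [0.1, -0.4, 0.2]
grip_width: 0.068
grasp_force: 0.0
```

```bash
python3 -c "
from h import *
st();look(.118)"
```

```text
t 33.45 p [562.26  97.37  80.47] yaw 2.784 tilt [0.1 0.1] j6 0.529 F [ 0.1  -0.42  0.25] Ftool [-0.24 -0.36 -0.25] T [-0.014  0.065 -0.015] w 68.05 g 0.0
captop ztop 117.3 ctr [558.49  99.36] axes [48.5 49. ] shoulder z 55.4
```

Request:
drive_tool --slide '[[0.001,0,0],[0.002,0,0],[0.003,0,0],[0.004,0,0],[0.005,0,0],[0.006,0,0],[0.007,0,0],[0.007,0,0]]' --rotation '[[0,0,0.13],[0,0,0.26],[0,0,0.39],[0,0,0.52],[0,0,0.65],[0,0,0.78],[0,0,0.9],[0,0,1]]'

```text
clock: 34.5
eef_pos: [0.5606, 0.098, 0.0805]
tool_rot: [0.416, 0.91, 0.0, 0.0]
ft_force: [0.0, -0.3, 0.5]
grip_width: 0.0686
grasp_force: 0.0
```

Request:
drive_tool --slide '[[0,0,0],[0,0,0],[0,0,0],[0,0,0],[0,0,0],[0,0,0],[0,0,0],[0,0,0]]' --rotation '[[0,0,0.13],[0,0,0.26],[0,0,0.39],[0,0,0.52],[0,0,0.65],[0,0,0.78],[0,0,0.9],[0,0,1]]'

```text
clock: 35.5
eef_pos: [0.5606, 0.098, 0.0805]
tool_rot: [0.628, 0.778, 0.0, 0.0]
ft_force: [-0.4, -0.2, -0.5]
grip_width: 0.0682
grasp_force: 0.0
```

Request:
drive_tool --slide '[[0,0,0],[0,0,0],[0,0,0],[0,0,0],[0,0,0],[0,0,0],[0,0,0],[0,0,0]]' --rotation '[[0,0,0],[0,0,0],[0,0,0],[0,0,0],[0,0,0],[0,0,0],[0,0,0],[0,0,0]]' --gripper 0

```text
clock: 36.5
eef_pos: [0.5607, 0.098, 0.0806]
tool_rot: [0.628, 0.778, 0.0, 0.0]
ft_force: [-0.7, 0.1, 2.6]
grip_width: 0.0489
grasp_force: 61.5
```

```bash
python3 -c "
from h import *
st();look(.118)"
```

```text
t 36.5 p [560.68  97.98  80.6 ] yaw 1.784 tilt [0.3 0.1] j6 1.531 F [-0.67  0.1   2.56] Ftool [ 0.24 -0.63 -2.56] T [-0.047  0.016  0.047] w 48.94 g 61.5
captop ztop 117.0 ctr [559.68 101.16] axes [45.9 56.9] shoulder z 55.4
```

Request:
drive_tool --slide '[[0,0,-0.001],[0,0,-0.002],[0,0,-0.003],[0,0,-0.004],[0,0,-0.005],[0,0,-0.006],[0,0,-0.0067],[0,0,-0.0067]]' --rotation '[[0,0,-0.15],[0,0,-0.3],[0,0,-0.45],[0,0,-0.6],[0,0,-0.75],[0,0,-0.9],[0,0,-1],[0,0,-1]]'

```text
clock: 37.55
eef_pos: [0.5602, 0.0975, 0.0821]
tool_rot: [0.416, 0.909, -0.001, -0.0]
ft_force: [-1.6, -1.2, 2.5]
grip_width: 0.0489
grasp_force: 61.6
```

```bash
python3 -c "
from h import *
st()"
```

```text
t 37.55 p [560.24  97.49  82.1 ] yaw 2.283 tilt [-0.6 -0.9] j6 1.031 F [-1.62 -1.17  2.51] Ftool [ 0.17 -1.99 -2.51] T [-0.371  0.215 -0.04 ] w 48.9 g 61.6
```

Request:
drive_tool --slide '[[0,-0.0004,-0.001],[0,-0.0008,-0.002],[0,-0.0008,-0.003],[0,-0.0008,-0.004],[0,-0.0008,-0.005],[0,-0.0008,-0.006],[0,-0.0008,-0.0067],[0,-0.0008,-0.0067]]' --rotation '[[0,0,-0.15],[0,0,-0.3],[0,0,-0.45],[0,0,-0.6],[0,0,-0.75],[0,0,-0.9],[0,0,-1],[0,0,-1]]'

```text
clock: 38.55
eef_pos: [0.5605, 0.0973, 0.0838]
tool_rot: [0.179, 0.984, -0.0, 0.0]
ft_force: [-0.4, -2.4, 1.8]
grip_width: 0.0488
grasp_force: 61.6
```

```bash
python3 -c "
from h import *
st()"
```

```text
t 38.55 p [560.51  97.27  83.84] yaw 2.782 tilt [ 0.2 -1. ] j6 0.532 F [-0.45 -2.42  1.77] Ftool [-0.43 -2.42 -1.77] T [-0.554  0.036 -0.024] w 48.82 g 61.6
```

Request:
drive_tool --slide '[[-0.0002,-0.0004,-0.001],[-0.0004,-0.0008,-0.002],[-0.0006,-0.001,-0.003],[-0.0008,-0.001,-0.004],[-0.0008,-0.001,-0.005],[-0.0008,-0.001,-0.006],[-0.0008,-0.001,-0.0067],[-0.0008,-0.001,-0.0067]]' --rotation '[[0,0,-0.15],[0,0,-0.3],[0,0,-0.45],[0,0,-0.6],[0,0,-0.75],[0,0,-0.9],[0,0,-1],[0,0,-1]]'

```text
clock: 39.55
eef_pos: [0.5607, 0.0976, 0.0855]
tool_rot: [-0.07, 0.998, 0.0, 0.0]
ft_force: [-0.2, -2.0, 1.3]
grip_width: 0.0488
grasp_force: 61.5
```

```bash
python3 -c "
from h import *
st()"
```

```text
t 39.55 p [560.72  97.56  85.46] yaw -3.001 tilt [0.4 0.1] j6 0.032 F [-0.21 -1.97  1.26] Ftool [ 0.48 -1.93 -1.26] T [-0.269 -0.083  0.037] w 48.75 g 61.5
```

Loads are small; continue.

Request:
drive_tool --slide '[[-0.0002,-0.0003,-0.001],[-0.0004,-0.0005,-0.002],[-0.0004,-0.0006,-0.003],[-0.0004,-0.0006,-0.004],[-0.0004,-0.0006,-0.005],[-0.0004,-0.0006,-0.006],[-0.0004,-0.0006,-0.0065],[-0.0004,-0.0006,-0.0065]]' --rotation '[[0,0,-0.15],[0,0,-0.3],[0,0,-0.45],[0,0,-0.6],[0,0,-0.75],[0,0,-0.9],[0,0,-1],[0,0,-1]]'

```text
clock: 40.55
eef_pos: [0.5605, 0.0977, 0.087]
tool_rot: [-0.315, 0.949, 0.0, -0.0]
ft_force: [-1.1, -0.5, 1.6]
grip_width: 0.0487
grasp_force: 61.6
```

```bash
python3 -c "
from h import *
st()"
```

```text
t 40.55 p [560.51  97.74  87.05] yaw -2.501 tilt [-0.3  0.7] j6 -0.468 F [-1.09 -0.52  1.63] Ftool [ 1.18  0.24 -1.63] T [-0.061  0.093  0.017] w 48.73 g 61.6
```

Request:
drive_tool --slide '[[0.0002,-0.0002,-0.001],[0.0004,-0.0002,-0.002],[0.0004,-0.0002,-0.003],[0.0004,-0.0002,-0.004],[0.0004,-0.0002,-0.005],[0.0004,-0.0002,-0.006],[0.0004,-0.0002,-0.0067],[0.0004,-0.0002,-0.0067]]' --rotation '[[0,0,-0.15],[0,0,-0.3],[0,0,-0.45],[0,0,-0.6],[0,0,-0.75],[0,0,-0.9],[0,0,-1],[0,0,-1]]'

```text
clock: 41.55
eef_pos: [0.5604, 0.0973, 0.0887]
tool_rot: [-0.54, 0.842, 0.0, -0.0]
ft_force: [0.3, -0.9, 2.2]
grip_width: 0.0492
grasp_force: 61.6
```

```bash
python3 -c "
from h import *
st()"
```

```text
t 41.55 p [560.45  97.28  88.73] yaw -2.001 tilt [-0.3 -0. ] j6 -0.968 F [ 0.28 -0.88  2.17] Ftool [ 0.69 -0.62 -2.17] T [-0.239  0.108  0.042] w 49.17 g 61.6
```

Request:
drive_tool --slide '[[0.0002,-0.0002,-0.001],[0.0003,-0.0003,-0.002],[0.0003,-0.0003,-0.003],[0.0003,-0.0003,-0.004],[0.0003,-0.0003,-0.005],[0.0003,-0.0003,-0.006],[0.0003,-0.0003,-0.0067],[0.0003,-0.0003,-0.0067]]' --rotation '[[0,0,-0.15],[0,0,-0.3],[0,0,-0.45],[0,0,-0.6],[0,0,-0.75],[0,0,-0.9],[0,0,-1],[0,0,-1]]'

```text
clock: 42.55
eef_pos: [0.5608, 0.0971, 0.0905]
tool_rot: [0.731, -0.682, 0.0, -0.0]
ft_force: [0.4, -1.8, 1.9]
grip_width: 0.0488
grasp_force: 61.6
```

```bash
python3 -c "
from h import *
st()"
```

```text
t 42.55 p [560.79  97.11  90.53] yaw -1.501 tilt [ 0.4 -0.2] j6 -1.469 F [ 0.44 -1.81  1.94] Ftool [ 1.83 -0.32 -1.94] T [-0.294 -0.033  0.014] w 48.76 g 61.6
```

Request:
drive_tool --slide '[[0.0003,-0.0003,-0.001],[0.0006,-0.0006,-0.002],[0.0008,-0.0006,-0.003],[0.0008,-0.0006,-0.004],[0.0008,-0.0006,-0.005],[0.0008,-0.0006,-0.006],[0.0008,-0.0006,-0.0067],[0.0008,-0.0006,-0.0067]]' --rotation '[[0,0,-0.15],[0,0,-0.3],[0,0,-0.45],[0,0,-0.6],[0,0,-0.75],[0,0,-0.9],[0,0,-1],[0,0,-1]]'

```text
clock: 43.55
eef_pos: [0.561, 0.0973, 0.0922]
tool_rot: [0.877, -0.48, 0.0, -0.0]
ft_force: [0.6, 0.0, 0.5]
grip_width: 0.049
grasp_force: 61.5
```

```bash
python3 -c "
from h import *
st()"
```

```text
t 43.55 p [561.03  97.31  92.2 ] yaw -1.001 tilt [0.5 0.6] j6 -1.969 F [0.56 0.   0.46] Ftool [ 0.3  -0.47 -0.46] T [ 0.02 -0.13  0.03] w 49.02 g 61.5
```

Request:
drive_tool --slide '[[0,0,-0.001],[0,0,-0.002],[0,0,-0.003],[0,0,-0.004],[0,0,-0.005],[0,0,-0.006],[0,0,-0.0065],[0,0,-0.0065]]' --rotation '[[0,0,-0.15],[0,0,-0.3],[0,0,-0.45],[0,0,-0.6],[0,0,-0.75],[0,0,-0.9],[0,0,-1],[0,0,-1]]'

```text
clock: 44.55
eef_pos: [0.5608, 0.0974, 0.0938]
tool_rot: [0.969, -0.248, -0.0, -0.0]
ft_force: [0.0, 0.6, 1.6]
grip_width: 0.0488
grasp_force: 61.6
```

```bash
python3 -c "
from h import *
st()"
```

```text
t 44.55 p [560.78  97.36  93.8 ] yaw -0.501 tilt [0.  0.7] j6 -2.469 F [0.04 0.61 1.62] Ftool [-0.26 -0.56 -1.62] T [ 0.115 -0.007 -0.012] w 48.85 g 61.6
```

Request:
drive_tool --slide '[[0,0,-0.001],[0,0,-0.002],[0,0,-0.003],[0,0,-0.004],[0,0,-0.005],[0,0,-0.006],[0,0,-0.0065],[0,0,-0.0065]]' --rotation '[[0,0,-0.15],[0,0,-0.3],[0,0,-0.45],[0,0,-0.6],[0,0,-0.75],[0,0,-0.9],[0,0,-1],[0,0,-1]]'

```text
clock: 45.55
eef_pos: [0.5607, 0.0972, 0.0954]
tool_rot: [1.0, -0.001, -0.0, -0.0]
ft_force: [0.1, 0.3, 2.5]
grip_width: 0.0489
grasp_force: 61.6
```

```bash
python3 -c "
from h import *
st()"
```

```text
t 45.55 p [560.71  97.23  95.4 ] yaw -0.001 tilt [-0.1  0.5] j6 -2.969 F [0.1  0.26 2.5 ] Ftool [ 0.1  -0.26 -2.5 ] T [ 0.097  0.037 -0.009] w 48.95 g 61.6
```

Request:
drive_tool --slide '[[0,0,-0.0006],[0,0,-0.0012],[0,0,-0.0018],[0,0,-0.0024],[0,0,-0.003],[0,0,-0.0036],[0,0,-0.0044],[0,0,-0.0048]]' --rotation '[[0,0,0],[0,0,0],[0,0,0],[0,0,0],[0,0,0],[0,0,0],[0,0,0],[0,0,0]]'

```text
clock: 46.55
eef_pos: [0.5608, 0.0969, 0.0966]
tool_rot: [1.0, 0.0, -0.0, 0.0]
ft_force: [-0.3, 0.6, 0.0]
grip_width: 0.049
grasp_force: 61.6
```

```bash
python3 -c "
from h import *
st()"
```

```text
t 46.55 p [560.76  96.88  96.61] yaw 0.001 tilt [-0.  -0.2] j6 -2.971 F [-0.28  0.57  0.01] Ftool [-0.28 -0.57 -0.01] T [0.218 0.041 0.029] w 49.03 g 61.6
```

Request:
drive_tool --slide '[[0,0,-0.0004],[0,0,-0.0008],[0,0,-0.0012],[0,0,-0.0016],[0,0,-0.002],[0,0,-0.002],[0,0,-0.002],[0,0,-0.002]]' --rotation '[[0,0,0],[0,0,0],[0,0,0],[0,0,0],[0,0,0],[0,0,0],[0,0,0],[0,0,0]]'

```text
clock: 47.55
eef_pos: [0.5609, 0.0968, 0.0971]
tool_rot: [1.0, 0.0, 0.0, 0.0]
ft_force: [-0.3, -0.6, 0.7]
grip_width: 0.049
grasp_force: 61.7
```

```bash
python3 -c "
from h import *
st()"
```

```text
t 47.55 p [560.88  96.85  97.14] yaw 0.0 tilt [ 0.2 -0.3] j6 -2.971 F [-0.32 -0.62  0.69] Ftool [-0.32  0.62 -0.69] T [-0.147 -0.077  0.013] w 49.04 g 61.7
```

Request:
drive_tool --slide '[[0,0,-0.003],[0,0,-0.006],[0,0,-0.01],[0,0,-0.016],[0,0,-0.04],[0,0,-0.08],[0,0,-0.14],[0,0,-0.2]]' --rotation '[[0,0,0],[0,0,0],[0,0,0],[0,0,0],[0,0,0],[0,0,0],[0,0,0],[0,0,0]]'

```text
clock: 48.55
eef_pos: [0.561, 0.0971, 0.1486]
tool_rot: [1.0, 0.0, 0.0, -0.0]
ft_force: [0.5, -0.3, -1.3]
grip_width: 0.049
grasp_force: 61.9
```

```bash
python3 -c "
from h import *
go(.519,-.185,.15)"
```

```text
t 48.55 p [561.02  97.09 148.57] yaw 0.001 tilt [0.8 0.2] j6 -2.971 F [ 0.51 -0.33 -1.27] Ftool [0.51 0.33 1.27] T [ 0.016  0.039 -0.004] w 49.02 g 61.9
shift units [-0.1688  1.1282 -0.006 ]
```

Request:
drive_tool --slide '[[-0.005,0.03,0],[-0.015,0.1,0],[-0.03,0.2,0],[-0.045,0.3,0],[-0.06,0.4,0],[-0.07,0.47,0],[-0.08,0.53,0],[-0.0844,0.564,0]]' --rotation '[[0,0,0.13],[0,0,0.28],[0,0,0.43],[0,0,0.58],[0,0,0.72],[0,0,0.85],[0,0,0.95],[0,0,1]]'

```text
clock: 49.55
eef_pos: [0.5398, -0.0447, 0.1474]
tool_rot: [0.969, -0.248, 0.0, -0.0]
ft_force: [-0.1, -0.6, -1.3]
grip_width: 0.0488
grasp_force: 62.0
```

```bash
python3 -c "
from h import *
go(.519,-.185,.15)"
```

```text
t 49.55 p [539.76 -44.68 147.35] yaw -0.501 tilt [0.3 0.2] j6 -2.723 F [-0.13 -0.59 -1.28] Ftool [0.17 0.58 1.28] T [ 0.011 -0.03   0.059] w 48.83 g 62.0
shift units [ 0.1969  0.5321 -0.0107]
```

Request:
drive_tool --slide '[[0.02,0.04,0],[0.05,0.13,0],[0.08,0.22,0.02],[0.12,0.32,0.07],[0.15,0.41,0.14],[0.175,0.48,0.22],[0.19,0.52,0.3],[0.197,0.532,0.36]]' --rotation '[[0,0,0],[0,0,0],[0,0,0],[0,0,0],[0,0,0],[0,0,0],[0,0,0],[0,0,0]]'

```text
clock: 50.55
eef_pos: [0.519, -0.1849, 0.0561]
tool_rot: [0.969, -0.247, -0.0, -0.0]
ft_force: [-0.0, -0.0, -1.0]
grip_width: 0.0487
grasp_force: 62.1
```

```bash
python3 - <<'E'
from h import *
go(.519,-.185,.0135)
c=cam('scene','tray.png')
cv2.imwrite('pics/trayc.png',cv2.resize(c['image'][120:300,260:460][:,:,::-1],None,fx=3,fy=3))
E
```

```text
t 50.55 p [ 519.   -184.86   56.07] yaw -0.5 tilt [-0.7  0.4] j6 -2.984 F [-0.04 -0.01 -0.98] Ftool [-0.03  0.03  0.98] T [ 0.023  0.041 -0.06 ] w 48.75 g 62.1
shift units [0.0004 0.0005 0.1703]
```

View pics/trayc.png

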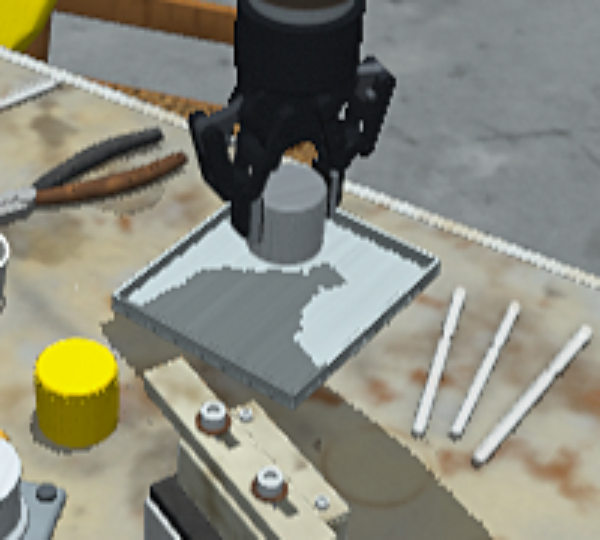

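The cap hangs upright over the tray, at crop position (288,215). Now I lower it, slowing near the floor.

Request:
drive_tool --slide '[[0,0,0.03],[0,0,0.065],[0,0,0.1],[0,0,0.125],[0,0,0.145],[0,0,0.153],[0,0,0.158],[0,0,0.162]]' --rotation '[[0,0,0],[0,0,0],[0,0,0],[0,0,0],[0,0,0],[0,0,0],[0,0,0],[0,0,0]]'

```text
clock: 51.6
eef_pos: [0.5195, -0.1845, 0.0168]
tool_rot: [0.969, -0.247, 0.0, 0.0]
ft_force: [-1.0, 0.2, -0.4]
grip_width: 0.0492
grasp_force: 62.1
```

Request:
drive_tool --slide '[[0,0,0.001],[0,0,0.002],[0,0,0.003],[0,0,0.004],[0,0,0.005],[0,0,0.006],[0,0,0.007],[0,0,0.008]]' --rotation '[[0,0,0],[0,0,0],[0,0,0],[0,0,0],[0,0,0],[0,0,0],[0,0,0],[0,0,0]]'

```text
clock: 52.6
eef_pos: [0.5193, -0.1843, 0.0146]
tool_rot: [0.969, -0.247, -0.0, -0.0]
ft_force: [-0.1, 0.3, -1.2]
grip_width: 0.0487
grasp_force: 62.1
```

```bash
python3 -c "
from h import *
st()"
```

```text
t 52.6 p [ 519.3  -184.35   14.58] yaw -0.499 tilt [-0.  0.] j6 -2.983 F [-0.1   0.29 -1.16] Ftool [-0.23 -0.21  1.16] T [0.035 0.011 0.033] w 48.71 g 62.1
```

Request:
drive_tool --slide '[[0,0,0.0008],[0,0,0.0016],[0,0,0.0024],[0,0,0.0032],[0,0,0.004],[0,0,0.0048],[0,0,0.0052],[0,0,0.0056]]' --rotation '[[0,0,0],[0,0,0],[0,0,0],[0,0,0],[0,0,0],[0,0,0],[0,0,0],[0,0,0]]'

```text
clock: 53.6
eef_pos: [0.5195, -0.1845, 0.014]
tool_rot: [0.969, -0.247, 0.0, 0.0]
ft_force: [-2.6, 0.2, 6.3]
grip_width: 0.049
grasp_force: 62.7
```

```bash
python3 -c "
from h import *
st()"
```

```text
t 53.6 p [ 519.51 -184.46   13.97] yaw -0.499 tilt [ 0.7 -0.3] j6 -2.983 F [-2.6   0.24  6.33] Ftool [-2.39  1.03 -6.33] T [0.221 0.534 0.028] w 49.0 g 62.7
```

Touched down with 6 N. Release, then rise.

Request:
drive_tool --slide '[[0,0,0],[0,0,0],[0,0,0],[0,0,0],[0,0,0],[0,0,0],[0,0,0],[0,0,0]]' --rotation '[[0,0,0],[0,0,0],[0,0,0],[0,0,0],[0,0,0],[0,0,0],[0,0,0],[0,0,0]]' --gripper 0.9

```text
clock: 54.6
eef_pos: [0.5193, -0.1844, 0.0132]
tool_rot: [0.969, -0.247, 0.0, -0.0]
ft_force: [0.7, 0.6, 0.5]
grip_width: 0.0767
grasp_force: 0.0
```

Request:
drive_tool --slide '[[0,0,-0.03],[0,0,-0.08],[0,0,-0.15],[0,0,-0.23],[0,0,-0.32],[0,0,-0.4],[0,0,-0.46],[0,0,-0.5]]' --rotation '[[0,0,0],[0,0,0],[0,0,0],[0,0,0],[0,0,0],[0,0,0],[0,0,0],[0,0,0]]'

```text
clock: 55.6
eef_pos: [0.5196, -0.1845, 0.1396]
tool_rot: [0.969, -0.247, 0.001, 0.0]
ft_force: [-0.8, 0.9, 0.7]
grip_width: 0.0766
grasp_force: 0.0
```

```bash
python3 - <<'E'
from h import *
st()
c=cam('scene');P=cloud(c);p=P[(np.hypot(P[...,0]-.519,P[...,1]+.185)<.035)&(P[...,2]>.03)&(P[...,2]<.07)]
t=p[p[:,2]>np.percentile(p[:,2],90)-.004];print('cap top z',np.median(t[:,2]),'ctr',(t.min(0)+t.max(0))/2)
cv2.imwrite('pics/end.png',cv2.resize(c['image'][120:400,200:460][:,:,::-1],None,fx=2,fy=2))
E
```

```text
t 55.6 p [ 519.63 -184.47  139.58] yaw -0.499 tilt [ 1.4 -0.5] j6 -2.983 F [-0.84  0.9   0.73] Ftool [-1.16 -0.39 -0.73] T [ 0.036  0.038 -0.006] w 76.57 g 0.0
cap top z 0.04916074265276771 ctr [ 0.51759538 -0.18310788  0.04977954]
```

View pics/end.png

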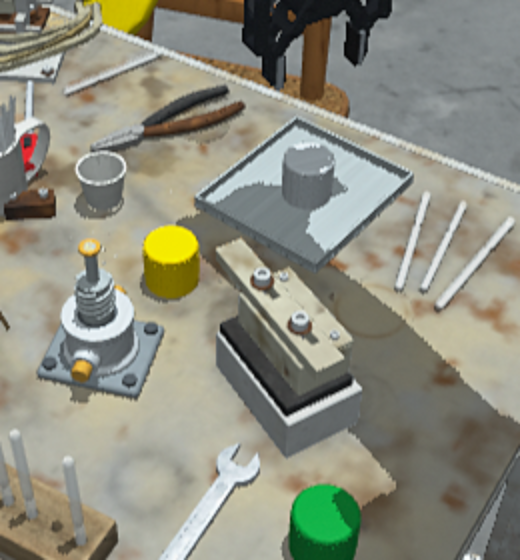

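The cap stands in the tray at (308,173), with the crucible and wrench untouched and the arm clear.

```bash
python3 -c "
from workcell import bot
print(bot.job_done())"
```

```text
the job is handed in; nothing more can be done
None
```

The cap was unscrewed, kept in the fingers as it came free, set mouth down in the parts tray and released; the crucible and wrench were not moved, and I handed the job in at about 56 s (no verdict was returned).

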